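# Clear the reading pad, then present a cased slide to the overhead camera label up

## Robot

A 6-joint arm with a two-finger parallel gripper is mounted at the origin on the work surface. World frame = base frame: x ahead of the robot, y to its left, z up, the work surface at z = 0. Lengths are in m, angles in rad, forces in N, time in s.
With the tool pointing down it reaches from about 0.4 to 0.825 m from the base axis. Payload 7 kg.
Tool frame: the origin (TCP) lies on the centre line of the jaws, within the pads' length; the fingertips stand 22 mm ahead of it and the grasp point (between the pads) lies 3 mm ahead of it; z points along the fingers, y is the direction in which the jaws open and shut (so a half turn about z gives the same grasp; the last joint's range is limited). The gripper opens to 88 mm and grips with 3 to 60 N. Pads are 19 mm wide; open, the fingers measure 130 mm over their backs; the gripper's body (78 mm by 193 mm) begins 47 mm behind the grasp point.
Start: joints at [-0.951, 0.359, 0.012, 0, -1.224, -0.288], TCP at [0.22, -0.638, 0.249] pointing down, gripper open.
Joint ranges: [-3.07, 3.07], [-1.43, 2.12], [-1.02, 1.25], [-3.03, 1.67], [-3.05, -0], [-3.03, 3.03]. Speed limits (rad/s): [2.39, 2.39, 3.01, 3.14, 3.14, 3.14].

## Interface

Orientations are given as [roll, pitch, yaw] about the fixed x, y, z axes, in that order (R = Rz(yaw) Ry(pitch) Rx(roll)).
In Python, from station import arm gives the robot as it stands. The module is installed in compiled form; this text tells all that it offers.
- The arm moves only by the tool arm_command, never from a script. Its argument "motion" is a list of rows, each a list of 3 entries, a list of its own where there are three numbers: the shift along the tool's x, y, z in mm, then the turn, a rotation vector about the tool's x, y, z in degrees, then the opening, from 0 (shut) to 1 (fully open). In form: [[[tx, ty, tz], [wx, wy, wz], grip], ...]. A call has 1 to 20 rows; each row shifts and turns the commanded pose from where the row before left it, along the tool's axes as they then stand; what a row does not reach is not made up. A row lasts 1/12 s, in which the tool goes at most 41.7 mm and 7.16 degrees, less where a joint would pass 70% of its speed; a pose out of reach is approached as far as the arm can. A call is refused whole if a number of a shift passes 41.7 or a number of a turn 7.16, either way. A call with a gripper value outside its range is refused whole. The fingers move at their own pace and stop on an object; "newtons" is the grip in N (left out, the last holds). Time passes only in rows, so rows that do not move let the fingers close. It gives the time, the measured TCP pose, the force and the opening at its end, in the units of the state.
- arm.get_state(): the state, without advancing time (a new reading comes with each control period).
- arm.grab_frame(name): name is "scene" or "top"; returns the picture (420x560x3 uint8, red, green, blue); there is no depth.
- arm.camera_info(name): a dict with "fov_y" (degrees; the focal length in pixels is half the picture's height over the tangent of half this angle, whatever the lens; pixels are square), "cx", "cy" (the principal point, pixels), "k1" (the pictures are not rectified: a ray, as slopes to the right and down, at radius r is drawn at 1 + k1 r^2 times it, then the intrinsics apply), "view" (4x4, takes a point from world to camera coordinates). Camera axes: x right, y down, z forward; pixel columns grow to the right and rows downward; lengths in m; the calibration is good to about 2 mm. A picture is of the moment at which its call begins. camera_info takes no time and is no camera call.
- arm.job_done(): hands the job in, once; it reports no verdict.
The state is a dict: "t": time; "q": joint angles; "qd": joint speeds; "joint_efforts": joint torques, N m; "eef_pos": TCP position; "ee_rot": TCP orientation; "force": force on the tool from outside, world axes, zero at the start; "moment": the same for the moment, N m; "width": finger opening in m.
Only numpy, scipy, OpenCV 4.12 (cv2) and the standard library are available. Lean on these libraries where they do the work, as an engineer would, in place of code of your own. Each camera call takes 0.05 s, during which the arm holds its last target. There are 200 camera calls.

## Task

First clear the white reading pad: pick up the small red Petri dish and set it down gently, flat and right way up, on the floor of the open blue drawer, and let it go. Then take the cased slide out of its blue stand by its clear green glass part (fingers off the frosted end), find its frosted end by the notched corner, and hold it about 13 cm above the pad with the frosted end over the black ring and the label face turned upwards (level, or tipped back by about 45 degrees or more); the program finishes while still holding it there, still. Leave the tube rack, the stack of dishes and the bottle where they stand.

Things in the scene. Friction and masses are not known exactly. Their poses are not given: they have to be found in the camera images.
- dish_mid (a point): Closed red Petri dish, a disc 55 mm in diameter and 16 mm high, 30 g; it lies on the reading pad at the start, somewhere near the middle. The point is its centre, half-way up (8 mm above its underside); z is up through its lid.
- pad_mid (a point): Fixed reading pad, 140 x 140 x 8 mm, white with a black printed ring 80 mm in diameter; an overhead camera looks down on it. The point is the middle of the ring, on the pad's top face 8 mm above the table. It may lie in front of the robot or to its right, where the slide stand can also be (they trade places).
- drawer_spot (a point): Point on the floor (22 mm above the table) of the open drawer, on its centre line, 80 mm behind the inside of its front wall. x points into the unit, y across, z up. Inside, the drawer is 168 mm wide (84 mm each way); wall tops 88 mm, blue front panel 98 mm above the table, bar handle outside. It stays open unless pushed (1 N moves it).
- unit_drawer0 (a joint): How far the drawer is pulled out, in m (0 is shut, more is more open, at most about 0.2); it starts 0.16 to 0.19 open.
- unit_face (a point): Fixed grey drawer unit, 280 mm deep (x), 210 mm wide (y), 110 mm high. The point is the middle of its top front edge; x points to its back. The open drawer can be entered from above only in front of this edge, between it and the drawer's front wall: that gap is 6 mm less than the drawer's pull-out.
- slide_mid (a point): Cased slide: plate of green-tinted clear glass with a pink section, 90 mm long (x), 8 mm thick (y), 40 mm high (z), 50 g, standing on a long edge in the stand, notch up. The point is its centre, 20 mm above its lower edge. +y points out of the label face, -x to the frosted, notched end. The clear part, x from -17 to 45 mm, is where to hold it, gripping across the 8 mm.
- slide_frosted (a point): Centre of the slide's frosted end, 31 mm from its middle along -x; same axes. The frosted end is opaque white, 28 mm long, its top corner cut by a 10 x 10 mm notch. An orange label with black bars is on its +y face only: seen from above, going from the clear to the notched end, the label face is on the right hand.
- stand: Fixed blue slide stand, base 104 x 56 x 6 mm; origin at the centre of its underside. Two rails run along its x, their tops 16 mm above the table, 7 mm wide each, with a slot 9.6 mm wide between them whose floor is 6 mm above the table. The slide stands loosely in the slot, its upper 30 mm (from 16 to 46 mm above the table) free; it lifts straight out. The stand may be turned any way round.
- pad: The reading pad itself (see pad_mid); origin at the centre of its underside.
- dish: The Petri dish itself (see dish_mid); origin at the centre of its underside.
- slide: The cased slide itself (see slide_mid); origin at the middle of its lower edge.
- tube_rack: Bystander: white rack of capped tubes, 50 x 180 mm, 95 mm high, loose; origin at the centre of its underside.
- dish_stack: Bystander: stack of five big dishes, 92 mm in diameter, 75 mm high, loose; origin at the centre of its underside.
- bottle: Bystander: white bottle with a blue cap, 50 mm in diameter, 110 mm high, loose; origin at the centre of its underside.

How it is judged:
By the outcome, as a careful person would: the job done as asked, in the order asked, and still so for the second after the job is handed in, while the arm keeps its last pose, push and grip.
It also fails if it takes over 64 s, if anything falls off the work surface, if the arm or the gripper's body presses on something with over 40 N, if the wrist force passes 120 N, or if a joint passes its speed limit or range.

## Working session

There is one attempt and no reset: what is moved stays moved. The work goes in short steps, Python scripts to look and compute and a tool call to move; the robot and the scene stay as the last step left them, time stands still between calls to the robot, and variables do not carry over. Pictures are saved under pics/ and viewed, on a budget of 10 in all, crops included, one or two more only if the job needs it, and the job is handed in when it is done.

Besides the shell and the picture viewer there is one more tool, called after "Emit:" as name([rows], argument=value, ...), one row to a line, values as JSON. arm_command: Moves the arm, as the interface text tells. Its arguments: {"type":"object","properties":{"motion":{"type":"array","items":{"type":"array"}},"newtons":{"type":"number"}},"required":["motion"]}

```bash
mkdir -p pics
cat > h.py <<'E'
import numpy as np, cv2
from station import arm
def cam(n):
    c=arm.camera_info(n); f=210/np.tan(np.radians(c['fov_y'])/2)
    return c,f,np.array(c['view'])
def ray(n,uv):
    c,f,V=cam(n); d=np.array([(uv[0]-c['cx'])/f,(uv[1]-c['cy'])/f]); s=d.copy()
    for _ in range(30): s=d/(1+c['k1']*(s@s))
    R,t=V[:3,:3],V[:3,3]
    return -R.T@t, R.T@np.array([s[0],s[1],1])
def on(n,uv,z):
    o,d=ray(n,uv); return o+d*(z-o[2])/d[2]
def px(n,p):
    c,f,V=cam(n); q=V[:3,:3]@np.array(p)+V[:3,3]; s=q[:2]/q[2]; s=s*(1+c['k1']*(s@s)); return s*f+[c['cx'],c['cy']]
def grab(n,name):
    im=arm.grab_frame(n); cv2.imwrite('pics/'+name,cv2.cvtColor(im,cv2.COLOR_RGB2BGR)); return im
E
python3 - <<'E'
from h import *
np.set_printoptions(precision=4,suppress=True)
for n in('scene','top'):
    grab(n,n+'0.png'); c,f,V=cam(n); print(n,f,c['cx'],c['cy'],c['k1'],-V[:3,:3].T@V[:3,3],V[2,:3])
s=arm.get_state();print({k:np.round(v,4) for k,v in s.items()})
E
```

```text
scene 430.6197404350436 286.51332879115716 204.76735888712204 -0.058516289546220984 [ 1.2766 -0.6043  0.684 ] [-0.663   0.4875 -0.5681]
top 489.1289752674225 280.5158158680785 199.1011669402782 0.020161911906984922 [ 0.3712 -0.0656  1.4881] [ 0.1448 -0.0166 -0.9893]
{'t': np.float64(0.1), 'q': array([-0.9509,  0.3593,  0.0112, -0.0003, -1.2241, -0.2881]), 'qd': array([-0.0006, -0.0016,  0.003 ,  0.0016, -0.    ,  0.0009]), 'joint_efforts': array([ -0.0024, -58.4164,  29.3747,   7.0154,   0.0102,  -0.    ]), 'eef_pos': array([ 0.2197, -0.6378,  0.2477]), 'ee_rot': array([ 3.1401, -0.0002, -2.8099]), 'force': array([-0.7334, -0.0153, -0.1322]), 'moment': array([-0.0041, -0.0442, -0.0129]), 'width': np.float64(0.0874)}
```

View pics/scene0.png

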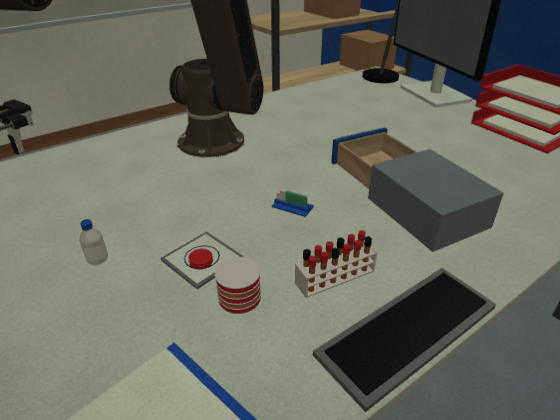

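View pics/top0.png

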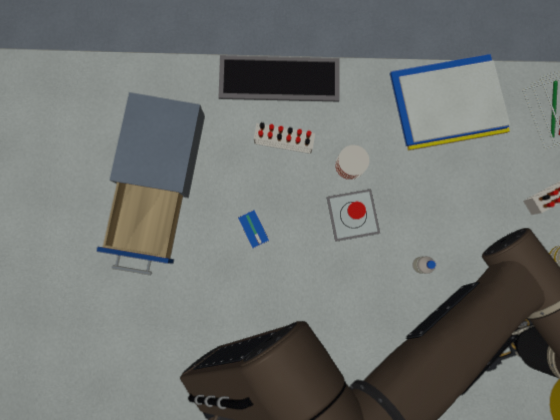

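Scene: pad with dish at top px (356,210), the stand at (253,228), the drawer floor at about (145,220), the stack at (352,160), the rack at (285,136) and the bottle at (425,264). The white frosted end of the slide appears to be at about (258,238). Next I'll measure these.

```bash
cat > m.py <<'E'
from h import *
np.set_printoptions(precision=4,suppress=True)
T=cv2.cvtColor(cv2.imread('pics/top0.png'),cv2.COLOR_BGR2RGB); S=cv2.cvtColor(cv2.imread('pics/scene0.png'),cv2.COLOR_BGR2RGB)
def blob(im,m,x0,y0,x1,y1):
    k=np.zeros(m.shape,np.uint8); k[y0:y1,x0:x1]=m[y0:y1,x0:x1]
    c=max(cv2.findContours(k,0,1)[0],key=cv2.contourArea); return c
f=lambda im:im.astype(int).transpose(2,0,1)
r,g,b=f(T)
c=blob(T,(r>150)&(g<80),330,195,375,230); (e,ax,_)=cv2.fitEllipse(c); print('dish top',e,ax,on('top',e,.016+.008))
rs,gs,bs=f(S)
c=blob(S,(rs>120)&(gs<70),185,240,220,275);print('dish scene bbox',cv2.boundingRect(c), [px('scene',on('top',e,.024))])
# ring / pad
dark=(T.max(2)<110); 
hsv=cv2.cvtColor(T,cv2.COLOR_RGB2HSV)
c=blob(T,(b-r>60),225,195,280,260); rc=cv2.minAreaRect(c); bx=cv2.boxPoints(rc); print('stand',rc); 
for p in bx: print(p,on('top',p,.006))
c=blob(T,(b-r>40),85,230,185,270); rc=cv2.minAreaRect(c); print('front panel',rc)
for p in cv2.boxPoints(rc): print(p,on('top',p,.098),)
def up(im,x0,y0,x1,y1,s): return cv2.resize(im[y0:y1,x0:x1],None,fx=s,fy=s,interpolation=cv2.INTER_CUBIC)
A=up(T,230,200,280,250,8);B=up(S,265,183,315,223,8);C=up(T,320,185,385,245,6);D=up(T,95,170,195,275,4)
canvas=np.zeros((600,800,3),np.uint8)
canvas[:400,:400]=A;canvas[:320,400:800]=B;
canvas[400:600,:217]=up(C,0,0,390,360,.5556)[:200,:217];canvas[320:600,400:666]=cv2.resize(D,(266,280))
cv2.imwrite('pics/crop1.png',canvas[:,:,::-1])
E
python3 m.py
```

```text
dish top (356.9581298828125, 209.69680786132812) (15.483351707458496, 15.701644897460938) [ 0.5577 -0.3218  0.024 ]
dish scene bbox (189, 249, 23, 15) [array([200.2726, 256.0589])]
stand ((253.0052032470703, 228.67750549316406), (33.536659240722656, 18.102582931518555), 64.35899353027344)
[237.5891 217.4772] [0.5292 0.0391 0.006 ]
[253.909  209.6437] [ 0.5541 -0.0099  0.006 ]
[268.4213 239.8778] [ 0.4629 -0.056   0.006 ]
[252.1014 247.7113] [ 0.4384 -0.0073  0.006 ]
front panel ((132.4630126953125, 254.7252655029297), (72.16815185546875, 4.727750778198242), 9.323591232299805)
[ 96.4727 251.2119] [0.4172 0.4239 0.098 ]
[ 97.2386 246.5466] [0.4302 0.4227 0.098 ]
[168.4534 258.2386] [0.4008 0.2228 0.098 ]
[167.6874 262.9039] [0.3878 0.2243 0.098 ]
```

View pics/crop1.png

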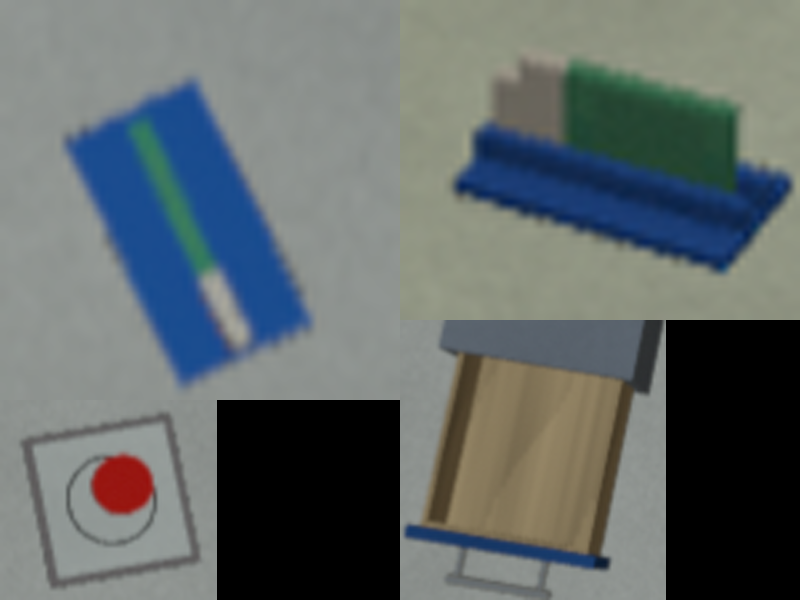

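The crops show the slide's white notched end at the stand's lower end in the top view (px ~(259,240)), with no label on the face towards the scene camera. So the label face is the +y side. Dish lies inside the ring, off to the upper right. Next come the finer numbers.

```bash
cat > m2.py <<'E'
from m import *
print('-----')
gray=T.mean(2)
m=((T.max(2)<135)&(r-b<15))
k=np.zeros(m.shape,np.uint8);k[180:250,318:388]=m[180:250,318:388]
cs,h=cv2.findContours(k,cv2.RETR_CCOMP,1)
for c in cs:
    a=cv2.contourArea(c)
    if a>300:
        rc=cv2.minAreaRect(c);print('padc',a,rc, on('top',rc[0],.008));print(np.array([on('top',p,.008)[:2] for p in cv2.boxPoints(rc)]).tolist())
# slide top
gm=(g-r>25)&(g-b>15); wm=(T.min(2)>125)&(b-r<25)
for n,mm in(('green',gm),('white',wm)):
    k=np.zeros(m.shape,np.uint8);k[205:248,238:266]=mm[205:248,238:266]
    c=max(cv2.findContours(k,0,1)[0],key=cv2.contourArea); rc=cv2.minAreaRect(c); print(n,rc)
    for p in cv2.boxPoints(rc): print(on('top',p,.046))
# stack
st=(T.min(2)>150)
c=blob(T,st,330,140,375,180);e=cv2.minEnclosingCircle(c);print('stack',e,on('top',e[0],.075))
# unit top
um=(b-r>8)&(T.max(2)<140)&(b-r<40)
c=blob(T,um,100,85,215,200);ap=cv2.approxPolyDP(c,4,True)[:,0];print('unit');
for p in ap: print(p,on('top',p.astype(float),.110))
# drawer floor
fm=(r-b>25)&(r<200)
c=blob(T,fm,95,180,190,262);ap=cv2.approxPolyDP(c,3,True)[:,0];print('wood')
for p in ap: print(p,on('top',p.astype(float),.022),on('top',p.astype(float),.088))
c=blob(T,(b-r>40),415,250,445,275);e=cv2.minEnclosingCircle(c);print('bottle',on('top',e[0],.11))
c=blob(T,(st),250,115,320,160);e=cv2.minAreaRect(c);print('rack',[on('top',p,.06) for p in cv2.boxPoints(e)])
E
python3 m2.py | sed -n '/-----/,$p'
```

```text
-----
padc 2106.0 ((352.80767822265625, 214.5384521484375), (48.04845428466797, 46.479522705078125), 78.69007110595703) [ 0.5446 -0.3118  0.008 ]
[[0.6016493153035494, -0.22759022346265628], [0.6328243330806013, -0.3680002556441286], [0.48820117600364604, -0.39521003500099344], [0.458027771476738, -0.2566267730710985]]
padc 1687.0 ((353.0192565917969, 214.59617614746094), (42.753318786621094, 41.772735595703125), 78.69007110595703) [ 0.5445 -0.3125  0.008 ]
[[0.5950348067888576, -0.23694123207261675], [0.6230017339832434, -0.3630439489199148], [0.49436448838609937, -0.3873295235976325], [0.4671983592286255, -0.26268784245606314]]
green ((251.15066528320312, 224.4315185546875), (18.786653518676758, 1.5724513530731201), 65.55604553222656)
[0.5292 0.0099 0.046 ]
[0.5312 0.0057 0.046 ]
[ 0.481  -0.0185  0.046 ]
[ 0.479  -0.0143  0.046 ]
white ((251.5, 217.5), (25.0, 27.0), 90.0)
[0.5622 0.0362 0.046 ]
[ 0.5637 -0.0439  0.046 ]
[ 0.4893 -0.0455  0.046 ]
[0.4879 0.034  0.046 ]
stack ((353.69512939453125, 159.69512939453125), 14.845325469970703) [ 0.7003 -0.304   0.075 ]
unit
[129  92] [0.8798 0.3583 0.11  ]
[110 179] [0.6211 0.3963 0.11  ]
[181 192] [0.5878 0.1943 0.11  ]
[199 105] [0.8456 0.1537 0.11  ]
wood
[117 183] [0.6253 0.4041 0.022 ] [0.6138 0.3829 0.088 ]
[103 246] [0.4353 0.4327 0.022 ] [0.4324 0.4103 0.088 ]
[169 256] [0.4091 0.2373 0.022 ] [0.4073 0.2237 0.088 ]
[181 196] [0.5894 0.2103 0.022 ] [0.5796 0.1979 0.088 ]
bottle [ 0.3967 -0.5133  0.11  ]
rack [array([ 0.7454, -0.1422,  0.06  ]), array([ 0.7871, -0.1519,  0.06  ]), array([ 0.7843, -0.164 ,  0.06  ]), array([ 0.7426, -0.1543,  0.06  ])]
```

Emit:
arm_command([
  [[-17, 8, 0], [0, 0, 0], 1],
  [[-35, 15.5, 0], [0, 0, 0], 1],
  [[-35, 15.5, 0], [0, 0, 0], 1],
  [[-35, 15.5, 0], [0, 0, 0], 1],
  [[-35, 15.5, 0], [0, 0, 0], 1],
  [[-35, 15.5, 0], [0, 0, 0], 1],
  [[-35, 15.5, 0], [0, 0, 0], 1],
  [[-35, 15.5, 0], [0, 0, 0], 1],
  [[-35, 15.5, 0], [0, 0, 0], 1],
  [[-35, 15.5, 0], [0, 0, 0], 1],
  [[-35, 15.5, 0], [0, 0, 0], 1],
  [[-35, 15.5, 0], [0, 0, 0], 1],
  [[-20, 10, 0], [0, 0, 0], 1],
])

```text
t: 1.18
eef_pos: [0.5597, -0.3199, 0.248]
ee_rot: [3.141, -0.0, -2.808]
force: [0.1, -0.1, 0.4]
width: 0.0872
```

Emit:
arm_command([
  [[0, 0, 0], [0, 0, -7], 1],
  [[0, 0, 0], [0, 0, -7], 1],
  [[0, 0, 0], [0, 0, -7], 1],
  [[0, 0, 0], [0, 0, -7], 1],
  [[0, 0, 0], [0, 0, -7], 1],
  [[0, 0, 0], [0, 0, -7], 1],
  [[0, 0, 0], [0, 0, -7], 1],
  [[0, 0, 0], [0, 0, -7], 1],
  [[0, 0, 0], [0, 0, -7], 1],
  [[0, 0, 0], [0, 0, -7], 1],
  [[0, 0, 0], [0, 0, -7], 1],
  [[0, 0, 0], [0, 0, -7], 1],
  [[0, 0, 0], [0, 0, -7], 1],
  [[0, 0, 0], [0, 0, -7], 1],
  [[0, 0, 0], [0, 0, -7], 1],
  [[0, 0, 0], [0, 0, -7], 1],
  [[0, 0, 0], [0, 0, -7], 1],
  [[0, 0, 0], [0, 0, -7], 1],
  [[0, 0, 0], [0, 0, -7], 1],
  [[0, 0, 0], [0, 0, -7], 1],
])

```text
t: 2.85
eef_pos: [0.5572, -0.3224, 0.248]
ee_rot: [-3.142, 0.001, -0.36]
force: [-0.6, 0.0, 0.2]
width: 0.0877
```

```bash
cat > d.py <<'E'
# usage: d.py x y z roll pitch yaw(deg): delta from the measured pose, in tool axes
import sys,json
from h import *
from scipy.spatial.transform import Rotation as Ro
s=arm.get_state(); a=[float(v) for v in sys.argv[1:]]
R=Ro.from_euler('xyz',s['ee_rot'])
open('log.jsonl','a').write(json.dumps({k:np.array(v).tolist() for k,v in s.items()})+'\n')
print('t',round(s['t'],2),'q',np.round(s['q'],3),'p',np.round(s['eef_pos'],4),'rpy',np.round(np.degrees(s['ee_rot']),2),'F',np.round(s['force'],1),'w',round(float(s['width']),4))
if a:
    G=Ro.from_euler('xyz',a[3:],degrees=True)
    print('shift',np.round(R.inv().apply(np.array(a[:3])-s['eef_pos'])*1000,1),'turn',np.round((R.inv()*G).as_rotvec(degrees=True),2))
E
python3 d.py .5577 -.3218 .12 180 0 -21
```

```text
t 2.85 q [-0.222  0.309 -0.062 -0.    -1.201  1.433] p [ 0.5572 -0.3224  0.248 ] rpy [-1.800e+02  6.000e-02 -2.065e+01] F [-0.6  0.   0.2] w 0.0877
shift [  0.4  -0.7 128. ] turn [-0.    0.06  0.35]
```

Emit:
arm_command([
  [[0.4, -0.7, 15], [0, 0, 0.3], 1],
  [[0, 0, 30], [0, 0, 0], 1],
  [[0, 0, 30], [0, 0, 0], 1],
  [[0, 0, 30], [0, 0, 0], 1],
  [[0, 0, 30], [0, 0, 0], 1],
  [[0, 0, 25], [0, 0, 0], 1],
  [[0, 0, 20], [0, 0, 0], 1],
  [[0, 0, 15], [0, 0, 0], 1],
  [[0, 0, 10], [0, 0, 0], 1],
  [[0, 0, 7], [0, 0, 0], 1],
  [[0, 0, 0], [0, 0, 0], 1],
])

```text
t: 3.77
eef_pos: [0.5573, -0.3217, 0.0351]
ee_rot: [3.141, 0.002, -0.372]
force: [-0.4, -0.1, -0.0]
width: 0.0876
```

Emit:
arm_command([
  [[0, 0, 0], [0, 0, 0], 0.5],
  [[0, 0, 0], [0, 0, 0], 0.5],
  [[0, 0, 0], [0, 0, 0], 0.5],
  [[0, 0, 0], [0, 0, 0], 0.5],
  [[0, 0, 0], [0, 0, 0], 0.5],
  [[0, 0, 0], [0, 0, 0], 0.5],
  [[0, 0, 0], [0, 0, 0], 0.5],
  [[0, 0, 0], [0, 0, 0], 0.5],
], newtons=12)

```text
t: 4.43
eef_pos: [0.5583, -0.322, 0.0371]
ee_rot: [-3.142, -0.001, -0.371]
force: [-0.4, 0.2, 5.4]
width: 0.0548
```

```bash
python3 d.py .505 .310 .2 180 0 -8.4
```

```text
t 4.43 q [-0.221  0.506 -0.292  0.    -0.772  1.42 ] p [ 0.5583 -0.322   0.0371] rpy [-1.800e+02 -4.000e-02 -2.128e+01] F [-0.4  0.2  5.4] w 0.0548
shift [-279.  -569.6 -163.1] turn [  0.    -0.04 -12.88]
```

Emit:
arm_command([
  [[0, 0, -5], [0, 0, 0], 0.5],
  [[0, 0, -12], [0, 0, 0], 0.5],
  [[0, 0, -20], [0, 0, 0], 0.5],
  [[0, 0, -28], [0, 0, 0], 0.5],
  [[0, 0, -30], [0, 0, 0], 0.5],
  [[0, 0, -30], [0, 0, 0], 0.5],
  [[0, 0, -22], [0, 0, 0], 0.5],
  [[0, 0, -12], [0, 0, 0], 0.5],
  [[0, 0, -6], [0, 0, 0], 0.5],
  [[0, 0, 0], [0, 0, 0], 0.5],
])

```text
t: 5.27
eef_pos: [0.5583, -0.322, 0.2028]
ee_rot: [-3.141, -0.002, -0.372]
force: [-0.2, -0.6, -0.4]
width: 0.0546
```

```bash
python3 d.py .505 .310 .2 180 0 -8.4; python3 -c "
from h import *
grab('scene','s1.png')"
```

```text
t 5.27 q [-0.221  0.339 -0.125 -0.    -1.105  1.42 ] p [ 0.5583 -0.322   0.2028] rpy [-1.7998e+02 -1.1000e-01 -2.1290e+01] F [-0.2 -0.6 -0.4] w 0.0546
shift [-279.2 -569.5    2.5] turn [-1.000e-02 -1.100e-01 -1.289e+01]
```

View pics/s1.png

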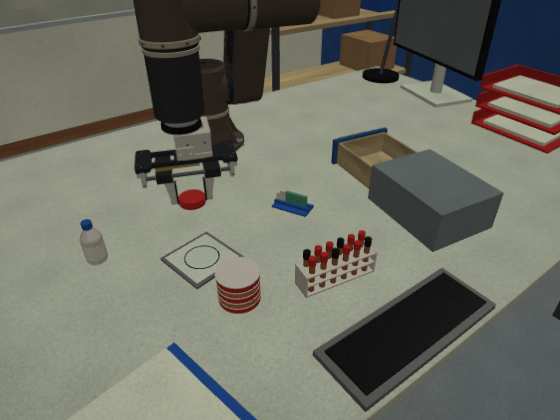

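The dish is held level at px (191,199) and the pad is clear. The gripper's wide side lies along the jaw axis, as I assumed. Moving to the drawer.

Emit:
arm_command([
  [[-8.2, -16.8, 0], [0, 0, 0], 0.5],
  [[-16.4, -33.5, 0], [0, 0, 0], 0.5],
  [[-16.4, -33.5, 0], [0, 0, 0], 0.5],
  [[-16.4, -33.5, 0], [0, 0, 0], 0.5],
  [[-16.4, -33.5, 0], [0, 0, 0], 0.5],
  [[-16.4, -33.5, 0], [0, 0, 0], 0.5],
  [[-16.4, -33.5, 0], [0, 0, 0], 0.5],
  [[-16.4, -33.5, 0], [0, 0, 0], 0.5],
  [[-16.4, -33.5, 0], [0, 0, 0], 0.5],
  [[-16.4, -33.5, 0], [0, 0, 0], 0.5],
  [[-16.4, -33.5, 0], [0, 0, 0], 0.5],
  [[-16.4, -33.5, 0], [0, 0, 0], 0.5],
  [[-16.4, -33.5, 0], [0, 0, 0], 0.5],
  [[-16.4, -33.5, 0], [0, 0, 0], 0.5],
  [[-16.4, -33.5, 0], [0, 0, 0], 0.5],
  [[-16.4, -33.5, 0], [0, 0, 0], 0.5],
  [[-16.4, -33.5, 0], [0, 0, 0], 0.5],
  [[-8.2, -16.8, 0], [0, 0, 0], 0.5],
  [[0, 0, 0], [0, 0, -6], 0.5],
  [[0, 0, 0], [0, 0, -7], 0.5],
])

```text
t: 6.98
eef_pos: [0.504, 0.3107, 0.1991]
ee_rot: [3.138, 0.002, -0.139]
force: [0.8, -0.7, 0.4]
width: 0.0547
```

```bash
python3 d.py .505 .310 .06 180 0 -8.4
```

```text
t 6.98 q [ 0.882  0.263 -0.243 -0.    -1.069  0.55 ] p [0.504  0.3107 0.1991] rpy [ 1.7982e+02  1.4000e-01 -7.9400e+00] F [ 0.8 -0.7  0.4] w 0.0547
shift [  1.4   0.2 139.1] turn [0.18 0.14 0.46]
```

Emit:
arm_command([
  [[1, 0, 10], [0, 0, 0.4], 0.5],
  [[0, 0, 20], [0, 0, 0], 0.5],
  [[0, 0, 25], [0, 0, 0], 0.5],
  [[0, 0, 25], [0, 0, 0], 0.5],
  [[0, 0, 25], [0, 0, 0], 0.5],
  [[0, 0, 16], [0, 0, 0], 0.5],
  [[0, 0, 10], [0, 0, 0], 0.5],
  [[0, 0, 6], [0, 0, 0], 0.5],
  [[0, 0, 4], [0, 0, 0], 0.5],
  [[0, 0, 0], [0, 0, 0], 0.5],
])

```text
t: 7.82
eef_pos: [0.506, 0.3095, 0.06]
ee_rot: [3.141, 0.0, -0.153]
force: [-0.3, -0.9, -0.1]
width: 0.0544
```

Emit:
arm_command([
  [[0, 0, 1], [0, 0, 0], 0.5],
  [[0, 0, 1], [0, 0, 0], 0.5],
  [[0, 0, 1], [0, 0, 0], 0.5],
  [[0, 0, 0], [0, 0, 0], 0.5],
])

```text
t: 8.15
eef_pos: [0.5062, 0.3101, 0.0581]
ee_rot: [-3.141, -0.0, -0.152]
force: [0.4, 1.3, -0.6]
width: 0.0542
```

Emit:
arm_command([
  [[0, 0, 1.5], [0, 0, 0], 0.5],
  [[0, 0, 1.5], [0, 0, 0], 0.5],
  [[0, 0, 1], [0, 0, 0], 0.5],
  [[0, 0, 0], [0, 0, 0], 0.5],
])

```text
t: 8.48
eef_pos: [0.5059, 0.3097, 0.0533]
ee_rot: [3.141, 0.0, -0.152]
force: [0.2, -0.8, -0.8]
width: 0.0544
```

Emit:
arm_command([
  [[0, 0, 1], [0, 0, 0], 0.5],
  [[0, 0, 1], [0, 0, 0], 0.5],
  [[0, 0, 0], [0, 0, 0], 0.5],
])

```text
t: 8.73
eef_pos: [0.506, 0.3098, 0.0513]
ee_rot: [3.141, 0.0, -0.152]
force: [-0.5, 0.7, -1.0]
width: 0.0545
```

```bash
python3 d.py; python3 -c "
from h import *
im=grab('scene','s2.png');c=cv2.resize(im[110:230,290:450],None,fx=4,fy=4);cv2.imwrite('pics/s2c.png',c[:,:,::-1])"
```

```text
t 8.73 q [ 0.878  0.422 -0.402 -0.    -0.747  0.541] p [0.506  0.3098 0.0513] rpy [ 1.7999e+02  1.0000e-02 -8.6900e+00] F [-0.5  0.7 -1. ] w 0.0545
```

View pics/s2c.png

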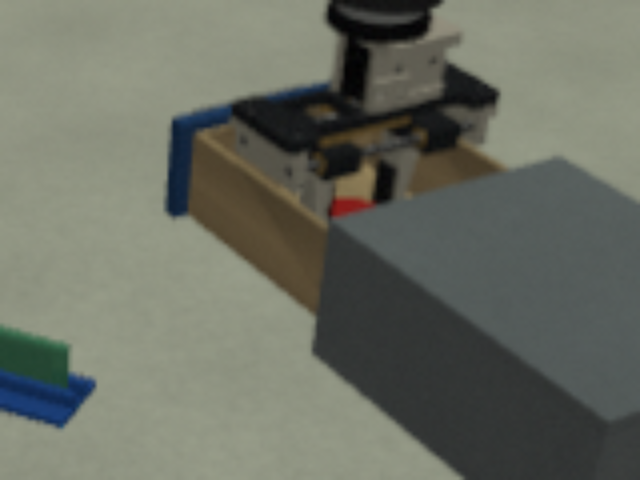

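The gripper sits inside the drawer opening with the red dish (crop px (350,207)) just above the floor, and no contact yet. Lowering in 1 mm steps.

Emit:
arm_command([
  [[0, 0, 0.7], [0, 0, 0], 0.5],
  [[0, 0, 0.7], [0, 0, 0], 0.5],
  [[0, 0, 0], [0, 0, 0], 0.5],
])

```text
t: 9.03
eef_pos: [0.5065, 0.3099, 0.051]
ee_rot: [-3.141, -0.001, -0.151]
force: [-0.2, -1.8, 6.3]
width: 0.0546
```

Emit:
arm_command([
  [[0, 0, 0.7], [0, 0, 0], 0.5],
  [[0, 0, 0], [0, 0, 0], 0.5],
])

```text
t: 9.2
eef_pos: [0.5068, 0.3098, 0.0509]
ee_rot: [-3.141, -0.001, -0.151]
force: [-0.8, -3.8, 10.3]
width: 0.0543
```

Emit:
arm_command([
  [[0, 0, -1], [0, 0, 0], 0.5],
  [[0, 0, 0], [0, 0, 0], 0.65],
  [[0, 0, 0], [0, 0, 0], 0.75],
  [[0, 0, 0], [0, 0, 0], 0.8],
  [[0, 0, 0], [0, 0, 0], 0.8],
  [[0, 0, 0], [0, 0, 0], 0.8],
  [[0, 0, -3], [0, 0, 0], 0.8],
  [[0, 0, -8], [0, 0, 0], 0.8],
  [[0, 0, -16], [0, 0, 0], 0.8],
  [[0, 0, -25], [0, 0, 0], 0.8],
  [[0, 0, -30], [0, 0, 0], 0.8],
  [[0, 0, -30], [0, 0, 0], 0.8],
  [[0, 0, -25], [0, 0, 0], 0.8],
  [[0, 0, -12], [0, 0, 0], 0.8],
  [[0, 0, 0], [0, 0, 0], 0.8],
])

```text
t: 10.45
eef_pos: [0.5075, 0.311, 0.2042]
ee_rot: [-3.136, -0.004, -0.151]
force: [0.3, -0.5, -0.0]
width: 0.0704
```

```bash
python3 d.py .500 -.007 .2 180 0 26.5
python3 - <<'E'
import json,numpy as np
from scipy.optimize import least_squares
from scipy.spatial.transform import Rotation as Ro
L=[json.loads(l) for l in open('log.jsonl')]
L.append(dict(q=[-0.9509,.3593,.0112,-.0003,-1.2241,-.2881],eef_pos=[.2197,-.6378,.2477]))
def wr(p,q): # with q4=0, r along arm plane, lateral d
    h,a1,l2,l3,e,lt,d=p; q1,q2,q3,_,q5,_=q
    u=lambda a:np.array([np.cos(a),-np.sin(a)]) # pitch down
    n=lambda a:np.array([np.sin(a),np.cos(a)])
    v=np.array([a1,h])+l2*n(q2)+l3*u(q2-q3)+e*n(q2-q3)+lt*u(q2-q3-q5)
    c,s=np.cos(q1),np.sin(q1)
    return np.array([c*v[0]-s*d,s*v[0]+c*d,v[1]])
f=lambda p:np.concatenate([wr(p,l['q'])-l['eef_pos'] for l in L]+[0.001*(np.array(p)-[.4,0,.45,.4,0,.25,-.19])])
r=least_squares(f,[.4,0,.45,.4,0,.25,-.19]);print(np.round(r.x,4),np.abs(r.fun[:-7]).max())
E
python3 -c "
from h import *
im=grab('top','t2.png');c=cv2.resize(im[170:280,85:285],None,fx=4,fy=4);cv2.imwrite('pics/t2c.png',c[:,:,::-1])"
```

```text
t 10.45 q [ 8.790e-01  2.570e-01 -2.390e-01  1.000e-03 -1.068e+00  5.410e-01] p [0.5075 0.311  0.2042] rpy [-179.69   -0.25   -8.66] F [ 0.3 -0.5 -0. ] w 0.0704
shift [ 40.5 315.5   2.7] turn [ -0.22  -0.34 -35.16]
[ 2.137e-01  1.000e-04  6.016e-01  4.635e-01  0.000e+00  3.710e-01
 -1.918e-01] 0.00026186111962789305
```

View pics/t2c.png

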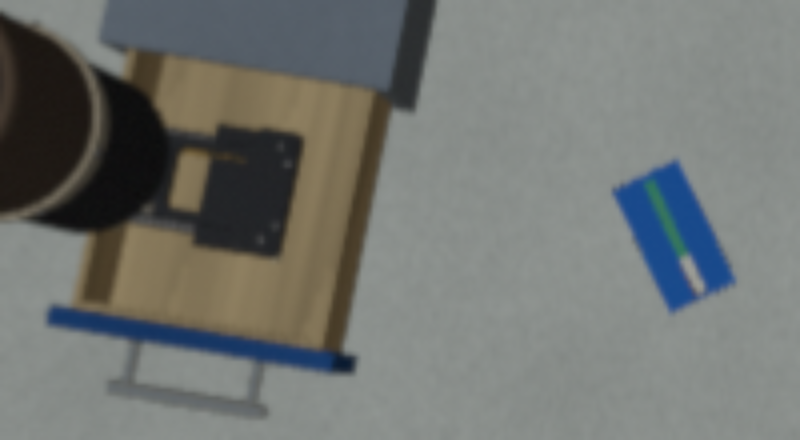

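The gripper still hides the dish from above, and the drawer hasn't moved. I'll go over to the stand and add a small tilt to identify the wrist kinematics before choosing which way to grasp.

Emit:
arm_command([
  [[2, 18, 0], [0, 0, 0], 0.8],
  [[4.5, 35, 0], [0, 0, 0], 0.8],
  [[4.5, 35, 0], [0, 0, 0], 0.8],
  [[4.5, 35, 0], [0, 0, 0], 0.8],
  [[4.5, 35, 0], [0, 0, 0], 0.8],
  [[4.5, 35, 0], [0, 0, 0], 0.8],
  [[4.5, 35, 0], [0, 0, 0], 0.8],
  [[4.5, 35, 0], [0, 0, 0], 0.8],
  [[4.5, 35, 0], [0, 0, 0], 0.8],
  [[2.5, 18, 0], [0, 0, 0], 0.8],
  [[0, 0, 0], [7, 0, 0], 0.8],
  [[0, 0, 0], [7, 0, 0], 0.8],
  [[0, 0, 0], [7, 0, 0], 0.8],
  [[0, 0, 0], [7, 0, 0], 0.8],
  [[0, 0, 0], [0, 0, 0], 0.8],
])

```text
t: 11.75
eef_pos: [0.4976, -0.0121, 0.1978]
ee_rot: [-2.644, 0.002, -0.159]
force: [0.6, -0.3, 0.2]
width: 0.0702
```

```bash
python3 d.py; python3 -c "
from h import *
im=grab('top','t3.png');c=cv2.resize(im[170:280,85:285],None,fx=4,fy=4);cv2.imwrite('pics/t3c.png',c[:,:,::-1])"
```

```text
t 11.75 q [-0.034  0.16  -0.265 -0.547 -1.143  1.676] p [ 0.4976 -0.0121  0.1978] rpy [-1.5152e+02  1.2000e-01 -9.1300e+00] F [ 0.6 -0.3  0.2] w 0.0702
```

Emit:
arm_command([
  [[0, 0, 0], [0, 7, 0], 0.8],
  [[0, 0, 0], [0, 7, 0], 0.8],
  [[0, 0, 0], [0, 7, 0], 0.8],
  [[0, 0, 0], [0, 0, 0], 0.8],
])

```text
t: 12.13
eef_pos: [0.4936, -0.0083, 0.1975]
ee_rot: [-2.624, -0.325, -0.334]
force: [-1.8, 1.2, -0.7]
width: 0.0703
```

```bash
python3 d.py .500 -.007 .2 180 0 26.5
```

```text
t 12.13 q [ 0.049 -0.044 -0.524 -0.594 -0.688  1.663] p [ 0.4936 -0.0083  0.1975] rpy [-150.34  -18.63  -19.12] F [-1.8  1.2 -0.7] w 0.0703
shift [ 6.2 -3.2  1.2] turn [-20.45 -28.76 -39.38]
```

View pics/t3c.png

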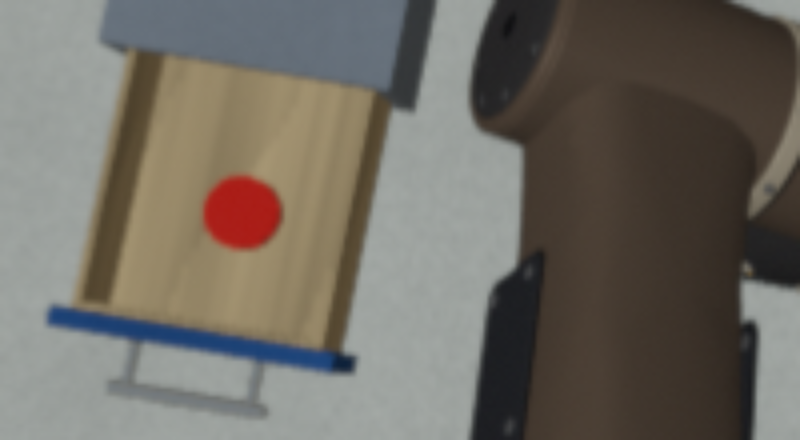

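The dish lies flat on the drawer floor (crop px (243,212)) and has been let go. Now I'll fit the full arm model and choose the final pose.

```bash
cat > k.py <<'E'
import json,numpy as np
from scipy.optimize import least_squares
from scipy.spatial.transform import Rotation as Ro
X=lambda a:Ro.from_euler('x',a);Y=lambda a:Ro.from_euler('y',a);Z=lambda a:Ro.from_euler('z',a)
def fk(p,q,s4,s6):
    h,l2,l3,lt,d,w,v,c6=p
    R=Z(q[0]);P=R.apply([0,d,h]);R=R*Y(q[1]);P=P+R.apply([0,0,l2]);R=R*Y(-q[2]);P=P+R.apply([l3,0,0])
    R=R*X(s4*q[3]);P=P+R.apply([0,w,0]);R=R*Y(-q[4]);P=P+R.apply([lt,0,v]);R=R*X(s6*q[5]+c6)
    return P,R*Y(np.pi/2)
L=[json.loads(l) for l in open('log.jsonl')]
def fit():
    best=None
    for s4 in(1,-1):
      for s6 in(1,-1):
        for c0 in (0,1.57,3.14,-1.57):
          def f(p):
            o=[]
            for l in L:
                P,R=fk(p,l['q'],s4,s6);o+=[P-l['eef_pos'],.2*(R.inv()*Ro.from_euler('xyz',l['ee_rot'])).as_rotvec()]
            return np.concatenate(o+[1e-4*np.array(p)])
          r=least_squares(f,[.25,.6,.46,.37,-.19,0,0,c0])
          if best is None or r.cost<best[0]: best=(r.cost,r.x,s4,s6,np.abs(r.fun[:-8]).max())
    return best
B=fit()
lo=np.array([-3.07,-1.43,-1.02,-3.03,-3.05,-3.03]);hi=np.array([3.07,2.12,1.25,1.67,0,3.03])
def ik(P,R,q0):
    def f(q):
        p,r=fk(B[1],q,B[2],B[3]);return np.concatenate([p-P,.3*(r.inv()*R).as_rotvec()])
    r=least_squares(f,np.clip(q0,lo+.01,hi-.01),bounds=(lo,hi));return r.x,np.abs(r.fun).max()
E
cat > plan.py <<'E'
from k import *
np.set_printoptions(precision=3,suppress=True)
print(B)
rng=np.random.default_rng(0)
pad=np.array([.5446,-.312,.138])
for sgn in(1,-1):        # tool y = sgn*slide y ; tool x = -sgn*... 
  for az in range(-180,180,20):   # azimuth of tool z horizontal part
    tilt=np.radians(62)
    hz=np.array([np.cos(np.radians(az)),np.sin(np.radians(az)),0]); up=np.array([0,0,1.])
    tz=np.sin(tilt)*hz-np.cos(tilt)*up; n=np.cos(tilt)*hz+np.sin(tilt)*up  # label normal
    ty=sgn*n; tx=np.cross(ty,tz); sx=-sgn*tx if False else np.cross(n,-tz)
    R=Ro.from_matrix(np.c_[tx,ty,tz])
    tcp=pad+sx*.039-tz*.015   # frosted at -31, grasp at +8; grasp 3mm ahead of tcp, slide mid ~12 mm beyond
    bb=None
    for i in range(12):
        q,e=ik(tcp,R,L[-1]['q'] if i==0 else rng.uniform(lo,hi))
        if e<1e-3:
            m=np.minimum(q-lo,hi-q).min()
            if bb is None or m>bb[0]: bb=(m,q)
    if bb: print(sgn,az,'margin %.2f'%bb[0],bb[1])
E
python3 plan.py
```

```text
(np.float64(1.6236611967278353e-08), array([ 0.199,  0.602,  0.464,  0.356, -0.   , -0.192,  0.   , -1.571]), -1, -1, np.float64(9.81731602691588e-09))
1 -180 margin 0.86 [-0.093  0.958  0.395  0.094 -2.086  0.09 ]
1 -160 margin 1.13 [ 0.024  0.866  0.112  0.299 -1.863  0.246]
1 -140 margin 0.82 [ 0.127  0.755 -0.199  0.498 -1.618  0.319]
1 -120 margin 0.49 [ 0.198  0.631 -0.527  0.742 -1.374  0.313]
1 -100 margin 0.17 [ 0.18   0.499 -0.853  1.12  -1.169  0.224]
1 -40 margin 0.09 [-1.061  0.279 -0.934 -2.665 -0.754 -0.183]
1 -20 margin 0.41 [-1.03   0.256 -0.607 -1.943 -0.639 -0.755]
1 0 margin 0.62 [-1.001  0.338 -0.402 -1.536 -0.839 -0.99 ]
1 20 margin 0.82 [-0.973  0.454 -0.195 -1.294 -1.097 -1.051]
1 40 margin 1.05 [-0.918  0.578  0.026 -1.126 -1.357 -1.056]
1 60 margin 1.00 [-0.837  0.7    0.249 -0.998 -1.612 -1.03 ]
1 80 margin 0.79 [-0.738  0.813  0.461 -0.891 -1.855 -0.973]
1 100 margin 0.61 [-0.623  0.912  0.64  -0.781 -2.074 -0.875]
1 120 margin 0.50 [-0.495  0.988  0.754 -0.633 -2.242 -0.71 ]
1 140 margin 0.49 [-0.356  1.027  0.757 -0.414 -2.314 -0.454]
1 160 margin 0.62 [
[... 285 characters left out ...]
1.169 -2.918]
-1 -40 margin 0.07 [-1.061  0.279 -0.934 -2.665 -0.754  2.959]
-1 -20 margin 0.41 [-1.03   0.256 -0.607 -1.943 -0.639  2.386]
-1 0 margin 0.62 [-1.001  0.338 -0.402 -1.536 -0.839  2.152]
-1 20 margin 0.82 [-0.973  0.454 -0.195 -1.294 -1.097  2.091]
-1 40 margin 0.94 [-0.918  0.578  0.026 -1.126 -1.357  2.086]
-1 60 margin 0.92 [-0.837  0.7    0.249 -0.998 -1.612  2.112]
-1 80 margin 0.79 [-0.738  0.813  0.461 -0.891 -1.855  2.168]
-1 100 margin 0.61 [-0.623  0.912  0.64  -0.781 -2.074  2.266]
-1 120 margin 0.50 [-0.495  0.988  0.754 -0.633 -2.242  2.431]
-1 140 margin 0.34 [-0.356  1.027  0.757 -0.414 -2.314  2.687]
-1 160 margin 0.04 [-0.219  1.017  0.625 -0.148 -2.252  2.987]
```

Model fits to numerical precision. Plan: grasp the slide at yaw 26.5°, then carry it to tool azimuth of about 45° with a 62° tilt, where every joint stays well inside its range. First, straighten above the stand.

Emit:
arm_command([
  [[0, 0, 0], [-2.56, -3.6, -4.92], 0.8],
  [[0, 0, 0], [-2.56, -3.6, -4.92], 0.8],
  [[0, 0, 0], [-2.56, -3.6, -4.92], 0.8],
  [[0, 0, 0], [-2.56, -3.6, -4.92], 0.8],
  [[0, 0, 0], [-2.56, -3.6, -4.92], 0.8],
  [[0, 0, 0], [-2.56, -3.6, -4.92], 0.8],
  [[0, 0, 0], [-2.56, -3.6, -4.92], 0.8],
  [[0, 0, 0], [-2.56, -3.6, -4.92], 0.8],
  [[0, 0, 0], [0, 0, 0], 0.6],
  [[0, 0, 0], [0, 0, 0], 0.6],
])

```text
t: 12.97
eef_pos: [0.4981, -0.0071, 0.1987]
ee_rot: [-3.14, 0.005, 0.468]
force: [-0.6, -0.7, -0.9]
width: 0.0613
```

```bash
python3 d.py .500 -.007 .12 180 0 26.5
```

```text
t 12.97 q [ 3.800e-01  1.100e-01 -4.380e-01 -1.000e-03 -1.027e+00  1.660e+00] p [ 0.4981 -0.0071  0.1987] rpy [-179.92    0.28   26.84] F [-0.6 -0.7 -0.9] w 0.0613
shift [ 2.2  0.9 78.7] turn [-0.08  0.28  0.34]
```

Emit:
arm_command([
  [[1.7, 0.8, 5], [0, 0, 0.3], 0.6],
  [[0, 0, 15], [0, 0, 0], 0.6],
  [[0, 0, 25], [0, 0, 0], 0.6],
  [[0, 0, 25], [0, 0, 0], 0.6],
  [[0, 0, 10], [0, 0, 0], 0.6],
  [[0, 0, 0], [0, 0, 0], 0.6],
  [[0, 0, 0], [0, 0, 0], 0.6],
])

```text
t: 13.55
eef_pos: [0.5, -0.009, 0.1197]
ee_rot: [-3.14, 0.004, 0.46]
force: [0.9, -0.0, 0.7]
width: 0.0525
```

```bash
python3 d.py .500 -.007 .046 180 0 26.5; python3 -c "
from h import *
im=grab('scene','s3.png');c=cv2.resize(im[140:230,230:350],None,fx=6,fy=6);cv2.imwrite('pics/s3c.png',c[:,:,::-1])"
```

```text
t 13.55 q [ 0.374  0.202 -0.536 -0.002 -0.836  1.658] p [ 0.5    -0.009   0.1197] rpy [-179.89    0.2    26.34] F [ 0.9 -0.   0.7] w 0.0525
shift [ 1.2 -1.6 73.7] turn [-0.11  0.2  -0.16]
```

View pics/s3c.png

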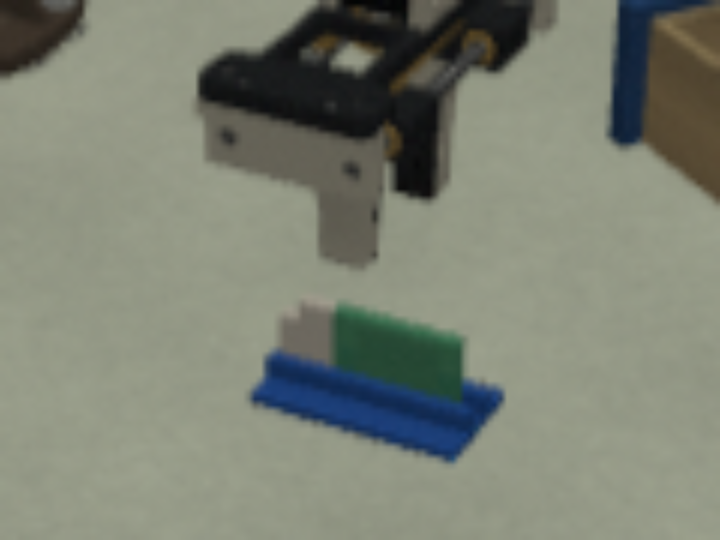

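Run:
```python
from h import *
x=np.array([.895,.446])
for n,p in(('notch end',(280,318)),('step',(302,303)),('boundary',(337,303)),('far end',(464,337))):
    w=on('scene',(230+p[0]/6-.4,140+p[1]/6-.4),.046 if n!='notch end' else .036); print(n,np.round(w,4),'along',round(float((w[:2]-[.4998,-.0068])@x),4),'lat',round(float((w[:2]-[.4998,-.0068])@[-.446,.895]),4))
```

```text
notch end [ 0.4559 -0.0362  0.036 ] along -0.0524 lat -0.0068
step [ 0.4642 -0.0296  0.046 ] along -0.042 lat -0.0045
boundary [ 0.4736 -0.0166  0.046 ] along -0.0279 lat 0.0029
far end [0.5297 0.0129 0.046 ] along 0.0356 lat 0.0043
```

Emit:
arm_command([
  [[1, -1.5, 5], [0, 0, 0], 0.6],
  [[0, 0, 15], [0, 0, 0], 0.6],
  [[0, 0, 15], [0, 0, 0], 0.6],
  [[0, 0, 10], [0, 0, 0], 0.6],
  [[0, 0, 0], [0, 0, 0], 0.6],
])

```text
t: 14.02
eef_pos: [0.4992, -0.0069, 0.0732]
ee_rot: [-3.139, 0.005, 0.46]
force: [-0.5, -0.7, -0.5]
width: 0.0526
```

```bash
python3 d.py .500 -.007 .047 180 0 26.5
```

```text
t 14.02 q [ 0.379  0.267 -0.586 -0.003 -0.722  1.655] p [ 0.4992 -0.0069  0.0732] rpy [-179.85    0.29   26.37] F [-0.5 -0.7 -0.5] w 0.0526
shift [ 0.8  0.5 26.2] turn [-0.15  0.28 -0.13]
```

Emit:
arm_command([
  [[0.5, 0.3, 10], [0, 0, 0], 0.6],
  [[0, 0, 10], [0, 0, 0], 0.6],
  [[0, 0, 6], [0, 0, 0], 0.6],
  [[0, 0, 0], [0, 0, 0], 0.6],
  [[0, 0, 0], [0, 0, 0], 0.4],
  [[0, 0, 0], [0, 0, 0], 0.25],
  [[0, 0, 0], [0, 0, 0], 0.2],
  [[0, 0, 0], [0, 0, 0], 0.2],
], newtons=15)

```text
t: 14.68
eef_pos: [0.5008, -0.0067, 0.0489]
ee_rot: [-3.14, 0.002, 0.461]
force: [-0.9, -0.4, -0.8]
width: 0.0313
```

Emit:
arm_command([
  [[0, 0, 0], [0, 0, 0], 0.12],
  [[0, 0, 0], [0, 0, 0], 0],
  [[0, 0, 0], [0, 0, 0], 0],
  [[0, 0, 0], [0, 0, 0], 0],
  [[0, 0, 0], [0, 0, 0], 0],
])

```text
t: 15.1
eef_pos: [0.5006, -0.0068, 0.0485]
ee_rot: [-3.14, 0.003, 0.461]
force: [-0.1, -0.6, 0.3]
width: 0.0081
```

```bash
python3 d.py
```

```text
t 15.1 q [ 0.378  0.307 -0.608 -0.003 -0.659  1.656] p [ 0.5006 -0.0068  0.0485] rpy [-1.7988e+02  1.7000e-01  2.6400e+01] F [-0.1 -0.6  0.3] w 0.0081
```

Emit:
arm_command([
  [[0, 0, 0], [0, 0, 0], 0],
  [[0, 0, 0], [0, 0, 0], 0],
  [[0, 0, -4], [0, 0, 0], 0],
  [[0, 0, -10], [0, 0, 0], 0],
  [[0, 0, -18], [0, 0, 0], 0],
  [[0, 0, -25], [0, 0, 0], 0],
  [[0, 0, -30], [0, 0, 0], 0],
  [[0, 0, -30], [0, 0, 0], 0],
  [[0, 0, -30], [0, 0, 0], 0],
  [[0, 0, -25], [0, 0, 0], 0],
  [[0, 0, -18], [0, 0, 0], 0],
  [[0, 0, -10], [0, 0, 0], 0],
  [[0, 0, 0], [0, 0, 0], 0],
], newtons=25)

```text
t: 16.18
eef_pos: [0.5021, -0.0066, 0.2507]
ee_rot: [-3.14, -0.001, 0.461]
force: [0.8, 0.4, -0.3]
width: 0.0077
```

```bash
cat > tgt.py <<'E'
import sys
from k import *
from station import arm
np.set_printoptions(precision=2,suppress=True)
az,tl=np.radians(float(sys.argv[1])),np.radians(float(sys.argv[2])); zt=float(sys.argv[3])
hz=np.array([np.cos(az),np.sin(az),0]);up=np.array([0,0,1.])
tz=np.sin(tl)*hz-np.cos(tl)*up;n=np.cos(tl)*hz+np.sin(tl)*up;ty=-n;tx=np.cross(ty,tz)
G=Ro.from_matrix(np.c_[tx,ty,tz]); P=np.array([.5446,-.312,zt])+tx*.040-tz*.0225
s=arm.get_state();R=Ro.from_euler('xyz',s['ee_rot'])
print('t',s['t'],'p',s['eef_pos']*1000,'w',s['width']*1000,'tcp target',P*1000,'q',s['q'],'F',s['force'])
print('shift',R.inv().apply(P-s['eef_pos'])*1000,'turn',(R.inv()*G).as_rotvec(degrees=True))
fr=s['eef_pos']+R.apply([-.040,0,.0225]);print('frosted now',fr*1000,'label normal',-R.as_matrix()[:,1])
if len(sys.argv)>4:
    S=Ro.from_rotvec((R.inv()*G).as_rotvec());q=s['q']
    for u in np.linspace(.2,1,5):
        Ru=R*Ro.from_rotvec((R.inv()*G).as_rotvec()*u);Pu=s['eef_pos']+(P-s['eef_pos'])*u
        q,e=ik(Pu,Ru,q);print(u,q,round(e,5))
E
python3 tgt.py 45 0 .25; python3 tgt.py 45 62 .138 1
```

```text
t 16.1833 p [502.12  -6.61 250.67] w 7.681662087552548 tcp target [ 572.88 -340.28  272.5 ] q [ 0.38  0.07 -0.36 -0.   -1.14  1.65] F [ 0.82  0.38 -0.32]
shift [-84.98 330.3  -22.4 ] turn [-0.11  0.01 71.4 ]
frosted now [466.29 -24.36 228.14] label normal [-0.44  0.9   0.  ]
t 16.1833 p [502.12  -6.61 250.67] w 7.681662087552548 tcp target [ 558.84 -354.33  148.56] q [ 0.38  0.07 -0.36 -0.   -1.14  1.65] F [ 0.82  0.38 -0.32]
shift [-103.91  336.83  101.51] turn [53.36 38.43 63.92]
frosted now [466.29 -24.36 228.14] label normal [-0.44  0.9   0.  ]
0.2 [ 0.07  0.12 -0.28 -0.24 -1.11  1.84] 0.0
0.4 [-0.25  0.21 -0.17 -0.49 -1.17  2.02] 0.0
0.6000000000000001 [-0.52  0.34 -0.07 -0.72 -1.26  2.12] 0.0
0.8 [-0.74  0.47  0.02 -0.91 -1.36  2.13] 0.0
1.0 [-0.91  0.61  0.09 -1.09 -1.43  2.09] 0.0
```

Emit:
arm_command([
  [[-4, 16, 0], [0, 0, 0], 0],
  [[-8, 30, 0], [0, 0, 0], 0],
  [[-8, 30, 0], [0, 0, 0], 0],
  [[-8, 30, 0], [0, 0, 0], 0],
  [[-8, 30, 0], [0, 0, 0], 0],
  [[-8, 30, 0], [0, 0, 0], 0],
  [[-8, 30, 0], [0, 0, 0], 0],
  [[-8, 30, 0], [0, 0, 0], 0],
  [[-8, 30, 0], [0, 0, 0], 0],
  [[-8, 30, 0], [0, 0, 0], 0],
  [[-8, 30, 0], [0, 0, 0], 0],
  [[-1, 14, 0], [0, 0, 0], 0],
  [[0, 0, 0], [0, 0, 3], 0],
  [[0, 0, 0], [0, 0, 6], 0],
  [[0, 0, 0], [0, 0, 6], 0],
  [[0, 0, 0], [0, 0, 6], 0],
  [[0, 0, 0], [0, 0, 6], 0],
  [[0, 0, 0], [0, 0, 6], 0],
  [[0, 0, 0], [0, 0, 6], 0],
  [[0, 0, 0], [0, 0, 6], 0],
])

```text
t: 17.85
eef_pos: [0.5711, -0.3399, 0.2455]
ee_rot: [3.141, 0.007, -0.33]
force: [0.3, -0.2, -0.8]
width: 0.0077
```

Emit:
arm_command([
  [[0, 0, 0], [0, 0, 6], 0],
  [[0, 0, 0], [0, 0, 6], 0],
  [[0, 0, 0], [0, 0, 6], 0],
  [[0, 0, 0], [0, 0, 5.4], 0],
  [[0, 0, 0], [0, 0, 3], 0],
  [[0, 0, 0], [2, 0, 0], 0],
  [[0, 0, 0], [5, 0, 0], 0],
  [[0, 0, 0], [5, 0, 0], 0],
  [[0, 0, 0], [5, 0, 0], 0],
  [[0, 0, 0], [5, 0, 0], 0],
  [[0, 0, 0], [5, 0, 0], 0],
  [[0, 0, 0], [5, 0, 0], 0],
  [[0, 0, 0], [5, 0, 0], 0],
  [[0, 0, 0], [5, 0, 0], 0],
  [[0, 0, 0], [5, 0, 0], 0],
  [[0, 0, 0], [5, 0, 0], 0],
  [[0, 0, 0], [5, 0, 0], 0],
  [[0, 0, 0], [3, 0, 0], 0],
  [[0, 0, 0], [2, 0, 0], 0],
  [[0, 0, 0], [0, 0, 0], 0],
])

```text
t: 19.52
eef_pos: [0.5704, -0.3408, 0.2437]
ee_rot: [-2.06, 0.011, -0.789]
force: [-0.8, 0.7, -1.4]
width: 0.0078
```

```bash
python3 tgt.py 45 62 .138 1
```

```text
t 19.5167 p [ 570.37 -340.81  243.65] w 7.7516529392655515 tcp target [ 558.84 -354.33  148.56] q [-0.88  0.49  0.13 -1.08 -1.49  1.92] F [-0.78  0.72 -1.4 ]
shift [ 2.5  92.25 29.  ] turn [ 0.    0.11 -0.65]
frosted now [ 556.2  -298.35  233.52] label normal [0.34 0.32 0.88]
0.2 [-0.89  0.51  0.12 -1.08 -1.48  1.95] 0.0
0.4 [-0.89  0.53  0.11 -1.08 -1.46  1.99] 0.0
0.6000000000000001 [-0.9   0.56  0.1  -1.08 -1.45  2.02] 0.0
0.8 [-0.9   0.58  0.09 -1.08 -1.44  2.05] 0.0
1.0 [-0.91  0.61  0.09 -1.09 -1.43  2.09] 0.0
```

Emit:
arm_command([
  [[0.2, 6, 2], [0, 0, -0.3], 0],
  [[0.3, 13, 4], [0, 0, -0.3], 0],
  [[0.4, 16, 5], [0, 0, 0], 0],
  [[0.4, 16, 5], [0, 0, 0], 0],
  [[0.4, 16, 5], [0, 0, 0], 0],
  [[0.4, 13, 4], [0, 0, 0], 0],
  [[0.4, 8, 3], [0, 0, 0], 0],
  [[0, 4, 1], [0, 0, 0], 0],
  [[0, 0, 0], [0, 0, 0], 0],
  [[0, 0, 0], [0, 0, 0], 0],
  [[0, 0, 0], [0, 0, 0], 0],
])

```text
t: 20.43
eef_pos: [0.5618, -0.3552, 0.1542]
ee_rot: [-2.062, -0.008, -0.78]
force: [-0.5, -0.3, -0.1]
width: 0.008
```

```bash
python3 tgt.py 45 62 .138
python3 - <<'E'
from h import *
a=grab('top','t4.png');b=grab('scene','s4.png')
A=cv2.resize(a[140:290,290:440],(600,600))[:, :400+0] if 0 else cv2.resize(a[165:275,300:410],(400,400));Bc=cv2.resize(b[160:300,120:260],(400,400))
cv2.imwrite('pics/c4.png',np.hstack([A,Bc])[:,:,::-1])
print('ring centre px top',px('top',[.5446,-.312,.138]),px('top',[.5446,-.312,.008]),'scene frosted',px('scene',[.5446,-.312,.138]))
E
```

```text
t 20.4333 p [ 561.77 -355.2   154.21] w 8.024570365457915 tcp target [ 558.84 -354.33  148.56] q [-0.9   0.6   0.1  -1.08 -1.43  2.08] F [-0.48 -0.28 -0.13]
shift [-2.74  5.65  1.38] turn [0.15 0.04 0.54]
frosted now [ 547.36 -313.02  143.29] label normal [0.33 0.34 0.88]
ring centre px top [360.58072891 209.27389066] [352.86135421 214.5525523 ] scene frosted [195.77420611 211.67300016]
```

View pics/c4.png

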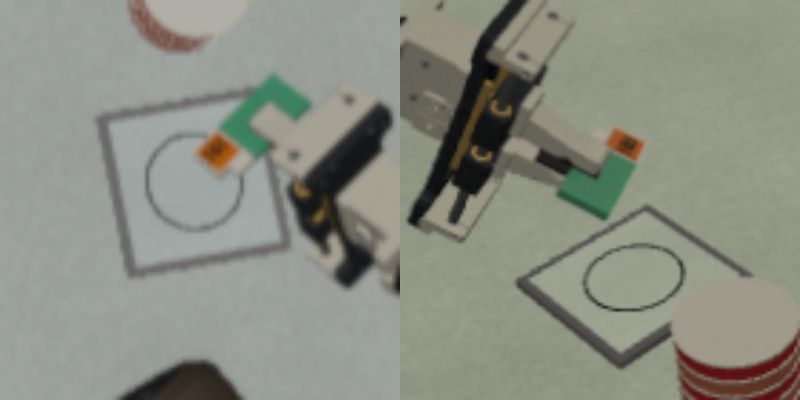

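Label faces up with the frosted end over the ring: orange label at full-frame top px (360,207) and scene px (199,210), against a target of (360.6,209.3) and (195.8,211.7). Now a small correction.

Emit:
arm_command([
  [[-1.4, 2.8, 0.7], [0, 0, 0.5], 0],
  [[-1.3, 2.8, 0.7], [0, 0, 0], 0],
  [[0, 0, 0], [0, 0, 0], 0],
  [[0, 0, 0], [0, 0, 0], 0],
  [[0, 0, 0], [0, 0, 0], 0],
  [[0, 0, 0], [0, 0, 0], 0],
  [[0, 0, 0], [0, 0, 0], 0],
  [[0, 0, 0], [0, 0, 0], 0],
])

```text
t: 21.2
eef_pos: [0.5585, -0.3541, 0.1477]
ee_rot: [-2.062, 0.001, -0.785]
force: [-0.4, 0.2, -0.2]
width: 0.0076
```

```bash
python3 tgt.py 45 62 .138
python3 - <<'E'
from h import *
o=[]
for n,box in(('top',(340,190,380,230)),('scene',(180,190,225,230))):
    im=grab(n,n+'5.png');r,g,b=im.astype(int).transpose(2,0,1)
    k=np.zeros(r.shape,np.uint8);x0,y0,x1,y1=box;k[y0:y1,x0:x1]=((r-b>60)&(r>g+30))[y0:y1,x0:x1]
    c=max(cv2.findContours(k,0,1)[0],key=cv2.contourArea);u=cv2.minAreaRect(c)[0];print(n,u);o.append(ray(n,u))
(a,d),(e,f)=o
s=np.linalg.lstsq(np.c_[d,-f],e-a,rcond=None)[0];p,q=a+d*s[0],e+f*s[1];print('label',(p+q)/2,'gap',np.linalg.norm(p-q))
im=cv2.imread('pics/top5.png');r=im[...,2].astype(int);k=np.zeros(r.shape,np.uint8);k[200:240,85:190]=((r>150)&(im[...,1]<80))[200:240,85:190]
c=max(cv2.findContours(k,0,1)[0],key=cv2.contourArea);e=cv2.fitEllipse(c);print('dish',e,on('top',e[0],.038))
E
```

```text
t 21.2 p [ 558.54 -354.14  147.65] w 7.637920696867265 tcp target [ 558.84 -354.33  148.56] q [-0.91  0.61  0.09 -1.08 -1.43  2.08] F [-0.41  0.19 -0.17]
shift [ 0.34 -0.84 -0.36] turn [ 0.13  0.08 -0.05]
frosted now [ 544.24 -311.83  137.1 ] label normal [0.33 0.33 0.88]
top (358.7500305175781, 207.75003051757812)
scene (198.5, 211.50001525878906)
label [ 0.54858437 -0.30702292  0.13869264] gap 0.0005163149417481603
dish ((144.64703369140625, 222.54737854003906), (17.291515350341797, 17.77747917175293), 68.74996185302734) [0.50560983 0.3104327  0.038     ]
```

```bash
python3 -c "
from h import *
T=cv2.imread('pics/top0.png').astype(int);U=cv2.imread('pics/top5.png').astype(int);D=np.abs(T-U).max(2)
for n,(x0,y0,x1,y1) in dict(rack=(250,115,320,158),stack=(330,140,375,182),drawer=(90,240,185,275)).items(): print(n,(D[y0:y1,x0:x1]>40).sum())
S=cv2.imread('pics/scene0.png').astype(int);V=cv2.imread('pics/scene5.png').astype(int);print('bottle scene',(np.abs(S-V).max(2)[218:266,78:108]>40).sum())
print(arm.job_done())"
```

```text
rack 0
stack 0
drawer 0
bottle scene 0
the job is handed in; nothing more can be done
None
```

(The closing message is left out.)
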